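Clamp the button jar and unscrew its lid

TASK

Turn the black knob of the blue jar clamp clockwise until it clicks past its detent and stops, so that the jar of spare buttons is braced. Then unscrew the yellow lid anticlockwise just until its threads let go (its black line then points at about the red mark on the jar), without turning or lifting the jar in the clamp, and lift the lid straight up. Finish still holding it in the gripper, level and still, straight over the jar with its lower edge about 2 cm above the jar's mouth; do not put it down, and leave the other things on the worktop alone.

Things in the scene. Friction and masses are not known exactly. Their poses are not given: they have to be found in the camera images.
- jar_clamp: Blue jar clamp fixed to the worktop. Base plate 90 x 220 (along y) x 12 mm; origin at the centre of its underside. Jar at y = -55 mm between a V block (-y side) and a moving jaw, both to 62 mm high; knob on a column 84 mm high at y = +55 mm.
- clamp_knob (a joint): Knob angle, rad: 0 released (the start), growing clockwise seen from above to a hard stop at 1.30, clamped. Detent crest at 0.70: below it the knob springs back to 0, beyond it it snaps on to about 1.30 and stays. Peak torque about 0.3 N m.
- knob_grip (a point): On the knob's axis at grip height, 105 mm above the worktop, turning with the knob. The knob is a black upright bar 14 mm thick (point x), 44 mm long (point y), 93 to 116 mm above the worktop, on a round skirt 42 mm wide; white line on top towards point -y. Grip across the 14 mm. At joint value 0 its axes are parallel to the clamp's.
- jar: Round glass jar of coloured buttons, 64 mm wide, about 0.45 kg, loose until clamped (clamping shifts it under 2 mm). Origin at the centre of its underside, 12 mm above the worktop, z up. Shoulder at 76 mm, neck 33 mm wide to 96 mm, in its mouth a white sprung seal disc, up to 100 mm when free. Red mark on shoulder and side at 1.25 rad anticlockwise from jar x.
- jar_side (a point): Point on the jar's side, 32 mm along its x from its axis, 40 mm above its origin; turns with the jar.
- lid: Yellow twist-off lid, 54 mm wide, 22 mm high, 50 g. Origin at the centre of its lower edge, z up; black line on top along its x. Screwed on, the origin is 80 mm above the jar's (92 mm above the worktop). It unscrews anticlockwise from above with 0.3 to 0.7 N m: grip the skirt with 40 N or more.
- lid_line (a point): Outer end of the lid's black line, 25 mm along lid x. Yaw of the lid in the jar's frame: 0 is hard tight; starts at 0 to 0.2 rad. It does not rise while turning; from about 1.0 rad its lugs are free of the ribs on the neck and the seal pushes it up (30 N, 2 mm), felt by the hand; at 1.6 rad it jams against the next ribs.
- stamp: Red-handled hand stamp, 24 x 44 x 70 mm, standing at the left: leave alone.
- tape_measure: Yellow tape measure, 58 x 69 x 22 mm, lying at the left: leave alone.
- glue_stick: Glue stick with red cap, 25 mm across, 96 mm high, standing at the left: leave alone.
Not all that is in view belongs to the job. Leave any pink or purple look-alike of the lid alone.

How it is judged:
By the outcome, as a careful person would: the job done as asked, in the order asked, and still so for the second after the job is handed in, while the arm keeps its last pose, push and grip.
It also fails if it takes over 48 s, if anything falls off the work surface, if the arm or the gripper's body presses on something with over 40 N, if the wrist force passes 120 N, or if a joint passes its speed limit or range.

ROBOT

A 6-joint arm with a two-finger parallel gripper is mounted at the origin on a cart in front of the work surface, level with it; the furniture and walls round the work are solid. World frame = base frame: x ahead of the robot, y to its left, z up, the work surface at z = 0. Lengths are in m, angles in rad, forces in N, time in s.
With the tool pointing down it reaches from about 0.35 to 0.775 m from the base axis. Payload 7.3 kg.
Tool frame: the origin (TCP) lies midway between the tips of the shut fingers; the grasp point (between the pads) lies grasp_offset behind it (grasp_offset is the distance from the TCP to the grasp point, in m); z points along the fingers, y is the line along which they close (so a half turn about z gives the same grasp; the last joint's range is limited). The gripper opens to 92 mm and grips with 3 to 60 N. Pads are 19 mm wide; open, the fingers measure 130 mm over their backs; the gripper's body (75 mm by 190 mm) begins 47 mm behind the grasp point.
Start: joints at [1.052, 0.342, 1.524, -0, 1.275, -0.146], TCP at [0.191, 0.489, 0.227] pointing down, gripper open.
Joint ranges: [-2.53, 2.53], [-0.77, 2.02], [0.04, 2.7], [-1, 4.14], [0.28, 2.66], [-3.11, 3.11]. Speed limits (rad/s): [2.57, 2.57, 3.14, 3.14, 3.14, 3.14].

INTERFACE

Orientations are given as [roll, pitch, yaw] about the fixed x, y, z axes, in that order (R = Rz(yaw) Ry(pitch) Rx(roll)).
In Python, from cell import * gives the robot as it stands.
- The arm moves only by the tool step_arm, never from a script. Its argument "plan" is a list of rows, each a list of 5 numbers: the closure, from -1 (fully open) to 1 (shut), then the shift along the tool's x, y, z in m, then the turn about the tool's z in rad. In form: [[hand, x, y, z, twist], ...]. A call has 1 to 20 rows; each row is the pose to reach, as a shift and turn from the pose commanded when the call began, along the tool's axes at that moment; what a row does not reach only later rows make up. A row lasts 1/8 s, in which the tool goes at most 62.5 mm and 10.7 degrees, less where a joint would pass 70% of its speed; a pose out of reach is approached as far as the arm can. A call with a gripper value outside its range is refused whole. The fingers move at their own pace and stop on an object; "grip_force" is the grip in N (left out, the last holds). Time passes only in rows, so rows that repeat a pose let the fingers close. It gives the time, the measured TCP pose, the force, the opening and the grip force at its end, in the units of the state.
- observe(): the state, without advancing time (a new reading comes with each control period).
- read_camera(name): name is "scene" or "top"; returns a dict with "img" (420x560x3 uint8, red, green, blue), "range_z" (420x560 float32, m along the optical axis (not along the pixel's ray), 0 where there is no reading), "fx", "fy", "cx", "cy" (pixels), "R" (3x3) and "t" (3): a world point X has camera coordinates R X + t. Camera axes: x right, y down, z forward; pixel columns grow to the right and rows downward; lengths in m; the calibration is good to about 2 mm. A picture is of the moment at which its call begins.
- hand_in(): hands the job in; it is judged then, once.
The state is a dict: "time": time; "qpos": joint angles; "qvel": joint speeds; "joint_efforts": joint torques, N m; "tool_pos": TCP position; "tool_rot": TCP orientation; "contact_force": force on the tool from outside, world axes, zero at the start; "torque": the same for the moment, N m; "opening": finger opening in m; "grip_force": force on a finger pad.
Only numpy, scipy, OpenCV 4.12 (cv2) and the standard library are available. Lean on these libraries where they do the work, as an engineer would, in place of code of your own. Each camera call takes 0.05 s, during which the arm holds its last target. There are 200 camera calls.

## Working session

There is one attempt and no reset: what is moved stays moved. The work goes in short steps, Python scripts to look and compute and a tool call to move; the robot and the scene stay as the last step left them, time stands still between calls to the robot, and variables do not carry over. Pictures are saved under pics/ and viewed, at most 10 in all, crops included, and the job is handed in when it is done.

Besides the shell and the picture viewer there is one more tool, called after "Request:" by a JSON object that holds its "method" and its "body". step_arm: Moves the arm, as the interface text tells. Its arguments: {"type":"object","properties":{"plan":{"type":"array","items":{"type":"array","items":{"type":"number"}}},"grip_force":{"type":"number"}},"required":["plan"]}

```bash
mkdir -p pics; ls
python3 - <<'E'
from cell import *
import cv2,numpy as np
o=observe();print({k:(np.round(v,3).tolist() if not isinstance(v,dict) else v) for k,v in o.items()})
for n in ("scene","top"):
    c=read_camera(n);cv2.imwrite(f"pics/{n}0.png",c["img"][:,:,::-1]);np.savez(f"{n}0.npz",**c)
    print(n,c["fx"],c["cx"],c["cy"],np.round(c["R"],3).tolist(),np.round(-c["R"].T@c["t"],3))
try: print(grasp_offset)
except Exception as e: print(e)
E
```

```text
pics
{'time': 0.0, 'qpos': [1.052, 0.343, 1.525, -0.0, 1.275, -0.146], 'qvel': [-0.0, -0.002, 0.0, -0.003, -0.001, -0.002], 'joint_efforts': [0.0, -43.125, -24.421, 0.072, 0.056, -0.0], 'tool_pos': [0.191, 0.489, 0.226], 'tool_rot': [-3.14, -0.0, 2.769], 'contact_force': [0.02, -0.033, -0.591], 'torque': [-0.038, 0.018, 0.022], 'grip_force': 0.0, 'opening': 0.092}
scene 432.1546104449166 284.43296854330646 211.0689970262099 [[0.865, -0.502, -0.005], [-0.29, -0.492, -0.821], [0.41, 0.711, -0.571]] [ 0.175 -0.488  0.602]
top 432.6079400207834 278.64439434342313 213.46105226949683 [[0.013, -1.0, 0.019], [-0.983, -0.017, -0.185], [0.185, -0.017, -0.983]] [0.312 0.156 1.156]
0.0188
```

View pics/scene0.png

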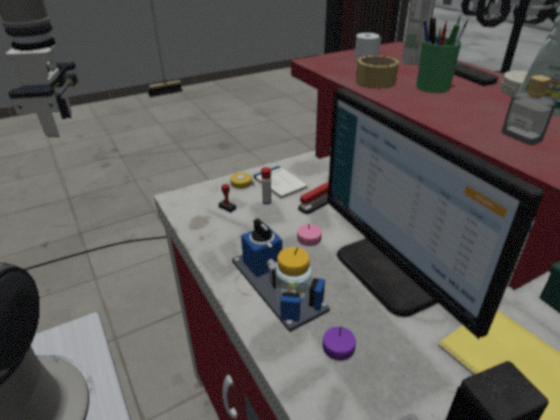

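View pics/top0.png

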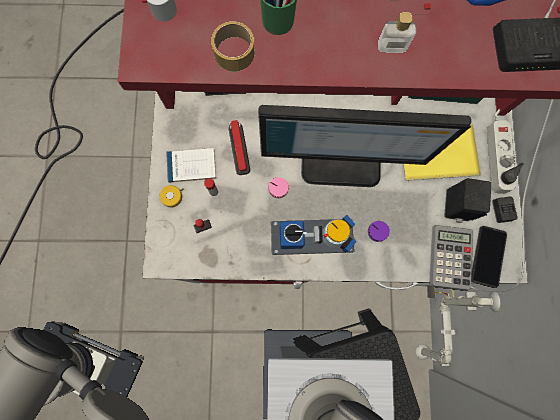

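Candidates for the lid (top view): yellow disc on the jar (338,231), yellow tape measure (171,196), pink look-alike (278,187) and purple look-alike (378,231). I choose the yellow one in the blue clamp. The knob is the black bar at (293,233). Next I measure and check a close crop.

```bash
cat > h.py <<'E'
import numpy as np,cv2
def ray(c,uv,z):
    d=c["R"].T@np.array([(uv[0]-c["cx"])/c["fx"],(uv[1]-c["cy"])/c["fy"],1]);o=-c["R"].T@c["t"]
    return o+d*(z-o[2])/d[2]
def proj(c,X):
    p=c["R"]@np.asarray(X)+c["t"];return np.array([c["fx"]*p[0]/p[2]+c["cx"],c["fy"]*p[1]/p[2]+c["cy"]])
def cloud(c):
    h,w=c["range_z"].shape;u,v=np.meshgrid(np.arange(w),np.arange(h));z=c["range_z"]
    P=np.stack([(u-c["cx"])/c["fx"]*z,(v-c["cy"])/c["fy"]*z,z],-1)
    return (P-c["t"])@c["R"]
def crop(c,x0,y0,x1,y1,s,f):
    cv2.imwrite(f,cv2.resize(c["img"][y0:y1,x0:x1,::-1],None,fx=s,fy=s,interpolation=cv2.INTER_CUBIC))
E
python3 - <<'E'
from h import *
T=np.load("top0.npz");S=np.load("scene0.npz")
a=cv2.resize(T["img"][205:265,260:365],None,fx=7,fy=7,interpolation=cv2.INTER_CUBIC)[:,:,::-1]
cv2.imwrite("pics/ctop.png",a)
crop(S,225,210,335,330,5,"pics/cscene.png")
for n,c,box in(("top",T,(320,215,358,250)),("scene",S,(270,240,320,290))):
    hsv=cv2.cvtColor(c["img"],cv2.COLOR_RGB2HSV);m=cv2.inRange(hsv,(15,120,80),(35,255,255))
    k=np.zeros_like(m);k[box[1]:box[3],box[0]:box[2]]=255;m&=k
    P=cloud(c)[m>0];zt=np.median(P[:,2]);top=P[abs(P[:,2]-np.percentile(P[:,2],80))<.004]
    v,u=np.nonzero(m);print(n,len(u),u.min(),u.max(),v.min(),v.max(),"z",np.percentile(P[:,2],[5,50,80,95]),"top mean",top.mean(0),top.min(0),top.max(0))
    (cx,cy),r=cv2.minEnclosingCircle(np.stack([u,v],1).astype(np.float32));print(cx,cy,r,ray(c,(cx,cy),.114))
# blue base colour / knob
P=cloud(T);hsv=cv2.cvtColor(T["img"],cv2.COLOR_RGB2HSV)
box=np.zeros(hsv.shape[:2],bool);box[212:260,265:362]=1
base=box&(abs(P[...,2]-.012)<.005);v,u=np.nonzero(base)
print("base",cv2.minAreaRect(P[base][:,:2].astype(np.float32)),len(u))
kb=box&(P[...,2]>.1)&(P[...,1]>.12);kk=kb&(hsv[...,2]<90)
for m in(kb,kk):
  v,u=np.nonzero(m);print(len(u),u.min(),u.max(),v.min(),v.max(),P[m].mean(0),cv2.minAreaRect(P[m][:,:2].astype(np.float32)))
E
```

```text
top 396 327 349 219 241 z [0.1082185  0.11462883 0.11624801 0.118137  ] top mean [ 0.46921724 -0.00754566  0.11508073] [ 0.44230742 -0.03378754  0.11226014] [0.49448965 0.0180121  0.11992369]
338.0 230.0 11.70479965209961 [ 0.46943709 -0.00678418  0.114     ]
scene 708 277 308 247 274 z [0.10080828 0.11462756 0.11557163 0.11635772] top mean [ 0.46697168 -0.01063212  0.11487723] [ 0.44125518 -0.0362307   0.11158117] [0.49410428 0.01809213 0.11751643]
292.6451721191406 260.0 16.148496627807617 [ 0.46402656 -0.01373922  0.114     ]
base ((0.47129684686660767, 0.04129493236541748), (0.10313178598880768, 0.23066261410713196), 1.0656253099441528) 1045
28 276 354 212 256 [0.37666179 0.14130771 0.7102696 ] ((0.3902105987071991, 0.13696306943893433), (0.005041701719164848, 0.16181783378124237), 78.02928924560547)
13 276 342 229 252 [0.43960664 0.1266871  0.27562709] ((0.39020204544067383, 0.1369447410106659), (0.0045364536345005035, 0.16182489693164825), 77.83641815185547)
```

View pics/ctop.png

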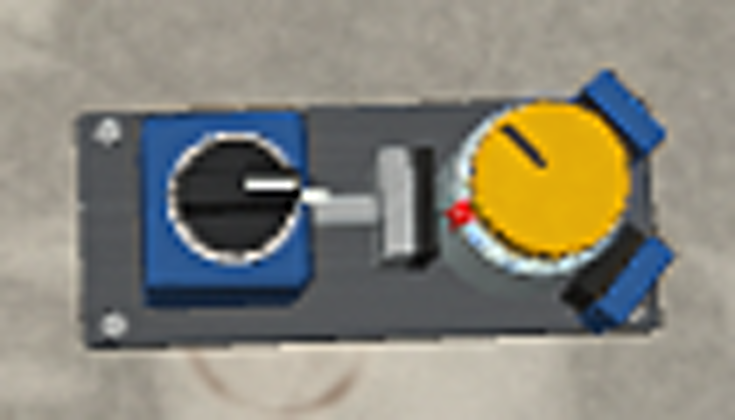

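View pics/cscene.png

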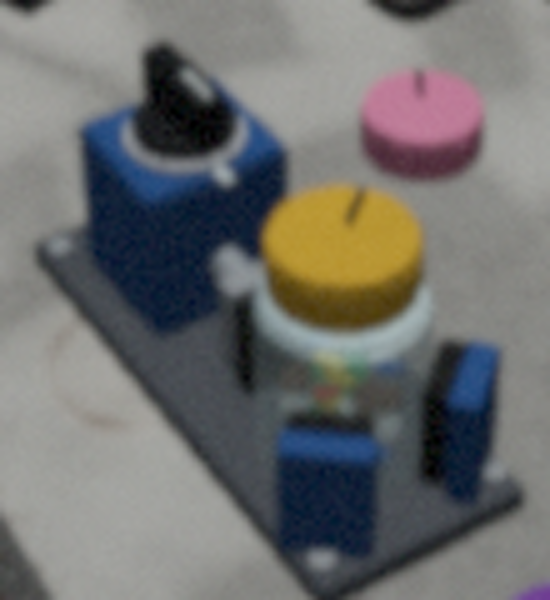

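Both crops confirm it. The yellow lid is on the glass jar in the clamp, centred near (338.6,230.7) in the top view. Its black line runs up and to the left, and the red mark is at about (325.7,235.4). The knob is centred near (293.6,233), with its white line towards the jar (released).

Run:
```python
from h import *
T=np.load("top0.npz");S=np.load("scene0.npz")
k=lambda u,v:(u/7+260-3/7,v/7+205-3/7); s=lambda u,v:(u/5+225-.4,v/5+210-.4)
R=np.round
print("lid top", R(ray(T,k(550,180),.1135),4), "scene",R(ray(S,s(342,240),.114),4))
print("line T",R(ray(T,k(545,163),.114),4),R(ray(T,k(505,127),.114),4)," S",R(ray(S,s(348,221),.114),4),R(ray(S,s(362,189),.114),4))
print("red",R(ray(T,k(460,213),.088),4))
print("skirt T",R(ray(T,k(235,197),.088),4),"S",R(ray(S,s(185,140),.086),4))
print("knob line T",R(ray(T,k(245,184),.116),4),R(ray(T,k(298,184),.116),4),"S",R(ray(S,s(180,66),.116),4),R(ray(S,s(212,100),.116),4))
q=[(78,113),(640,98),(660,330),(88,348)]
q=[ray(T,k(*p),.012) for p in q];print("base",R(q,4).tolist(),R(np.mean(q,0),4))
d=q[0]-q[1];e=q[3]-q[2];print("yaw",np.arctan2(-d[0],d[1]),np.arctan2(-e[0],e[1]))
# scene-cam base corners
q=[ray(S,s(*p),.012) for p in[(38,245),(520,492),(328,598)]];print(R(q,4).tolist());d=q[0]-q[2];print(np.arctan2(-d[0],d[1]),np.linalg.norm(d))
# range-based knob top
for n,c,b in(("T",T,(280,222,306,245)),("S",S,(245,215,280,245))):
    P=cloud(c);m=np.zeros(P.shape[:2],bool);m[b[1]:b[3],b[0]:b[2]]=1
    m&=(P[...,2]>.108)&(P[...,2]<.125);q=P[m];print(n,len(q),R(q.mean(0),4),R(q.min(0),4),R(q.max(0),4),cv2.minAreaRect(q[:,:2].astype(np.float32)))
```

```text
lid top [ 0.4688 -0.0072  0.1135] scene [ 0.4677 -0.0087  0.114 ]
line T [ 0.4747 -0.0054  0.114 ] [0.4872 0.0084 0.114 ]  S [ 0.4747 -0.0013  0.114 ] [0.4879 0.011  0.114 ]
red [0.4602 0.0211 0.088 ]
skirt T [0.4647 0.1014 0.088 ] S [0.4626 0.0993 0.086 ]
knob line T [0.4653 0.0994 0.116 ] [0.4656 0.081  0.116 ] S [0.4652 0.1061 0.116 ] [0.4656 0.0812 0.116 ]
base [[0.5071, 0.158, 0.012], [0.5166, -0.0582, 0.012], [0.4273, -0.0643, 0.012], [0.4171, 0.1527, 0.012]] [0.467 0.047 0.012]
yaw 0.04379954980455072 0.04666106416886957
[[0.4191, 0.1524, 0.012], [0.5131, -0.0594, 0.012], [0.4286, -0.0657, 0.012]]
0.04377970617819579 0.21832412521709502
T 107 [0.4638 0.1022 0.1158] [0.4572 0.081  0.11  ] [0.4704 0.1227 0.1207] ((0.4637735188007355, 0.10185706615447998), (0.012994585558772087, 0.041663169860839844), 0.6813205480575562)
S 149 [0.4616 0.0972 0.1149] [0.4555 0.078  0.1083] [0.4706 0.1237 0.1186] ((0.462609201669693, 0.10080480575561523), (0.013760608620941639, 0.04574605077505112), 3.366896152496338)
```

```bash
cat >> h.py <<'E'
def go(o,xyz,yaw):
    p=np.array(o["tool_pos"]);w=o["tool_rot"][2];d=np.asarray(xyz)-p
    x=np.array([np.cos(w),np.sin(w)]);y=np.array([np.sin(w),-np.cos(w)])
    t=(w-yaw+np.pi)%(2*np.pi)-np.pi
    return np.round([d[:2]@x,d[:2]@y,-d[2],t],4)
E
python3 - <<'E'
from cell import *
from h import *
o=observe();print(go(o,(.4645,.102,.17),1.611),go(o,(.4645,.102,.096),1.611))
for n in"top","scene":
    P=cloud(np.load(n+"0.npz")).reshape(-1,3);P=P[(P[:,2]>.13)&(P[:,0]>.38)&(P[:,0]<.9)&(P[:,1]>-.35)&(P[:,1]<.3)&(P[:,2]<.6)]
    for c in((.465,.102),(.468,-.0075)):
        d=np.hypot(P[:,0]-c[0],P[:,1]-c[1]);i=np.argsort(d)[:400:50];print(n,np.round(np.c_[d[i],P[i]],3).tolist())
E
```

```text
[-0.3955 -0.2604  0.0561  1.1577] [-0.3955 -0.2604  0.1301  1.1577]
top [[0.208, 0.673, 0.096, 0.303], [0.21, 0.675, 0.087, 0.298], [0.211, 0.676, 0.101, 0.188], [0.211, 0.673, 0.064, 0.304], [0.211, 0.675, 0.077, 0.259], [0.212, 0.677, 0.108, 0.254], [0.212, 0.676, 0.118, 0.288], [0.212, 0.677, 0.103, 0.247]]
top [[0.202, 0.669, -0.023, 0.307], [0.204, 0.671, -0.027, 0.308], [0.204, 0.67, -0.036, 0.299], [0.204, 0.672, -0.013, 0.235], [0.205, 0.672, 0.003, 0.209], [0.205, 0.673, -0.006, 0.221], [0.205, 0.671, 0.019, 0.31], [0.205, 0.673, 0.002, 0.153]]
scene [[0.206, 0.671, 0.091, 0.3], [0.209, 0.674, 0.105, 0.298], [0.209, 0.673, 0.079, 0.303], [0.21, 0.674, 0.097, 0.188], [0.21, 0.673, 0.073, 0.3], [0.21, 0.675, 0.094, 0.189], [0.21, 0.674, 0.079, 0.181], [0.21, 0.675, 0.103, 0.285]]
scene [[0.199, 0.667, -0.021, 0.312], [0.201, 0.668, -0.028, 0.302], [0.202, 0.67, -0.008, 0.312], [0.202, 0.668, -0.036, 0.307], [0.203, 0.671, -0.016, 0.211], [0.203, 0.671, 0.003, 0.241], [0.203, 0.67, 0.01, 0.133], [0.203, 0.669, -0.036, 0.161]]
```

Request:
{"method": "step_arm", "body": {"plan": [[-1,-0.395,-0.26,0.056,1.158],[-1,-0.395,-0.26,0.056,1.158],[-1,-0.395,-0.26,0.056,1.158],[-1,-0.395,-0.26,0.056,1.158],[-1,-0.395,-0.26,0.056,1.158],[-1,-0.395,-0.26,0.056,1.158],[-1,-0.395,-0.26,0.056,1.158],[-1,-0.395,-0.26,0.056,1.158],[-1,-0.395,-0.26,0.056,1.158],[-1,-0.395,-0.26,0.056,1.158],[-0.4,-0.395,-0.26,0.056,1.158],[-0.4,-0.395,-0.26,0.056,1.158]], "grip_force": 40}}

```text
time: 1.6
tool_pos: [0.4639, 0.1039, 0.1709]
tool_rot: [3.141, -0.0, 1.612]
contact_force: [0.7, -0.3, -0.3]
opening: 0.0764
grip_force: 0.0
```

Run:
```python
from cell import *
from h import *
o=observe();print(o["time"],o["tool_pos"],o["tool_rot"],o["opening"],go(o,(.4645,.102,.096),1.611))
```

```text
1.6 [0.46393911 0.10386464 0.17093099] [ 3.14132220e+00 -1.42476841e-04  1.61247972e+00] 0.0763996865915155 [-0.0019  0.0005  0.0749  0.0015]
```

Request:
{"method": "step_arm", "body": {"plan": [[-0.2,-0.002,0.0005,0.03,0],[-0.2,-0.002,0.0005,0.055,0],[-0.2,-0.002,0.0005,0.074,0],[-0.2,-0.002,0.0005,0.074,0],[-0.2,-0.002,0.0005,0.074,0]]}}

```text
time: 2.22
tool_pos: [0.4653, 0.1013, 0.0975]
tool_rot: [3.14, -0.0, 1.611]
contact_force: [0.4, 1.1, 0.0]
opening: 0.055
grip_force: 0.0
```

Run:
```python
from cell import *
from h import *
o=observe();print(o["tool_pos"],o["opening"],np.round(o["contact_force"],1))
c=read_camera("scene");crop(c,200,170,340,290,5,"pics/k1.png")
```

```text
[0.46534299 0.10133964 0.09750167] 0.05502619400030395 [0.4 1.1 0. ]
```

View pics/k1.png

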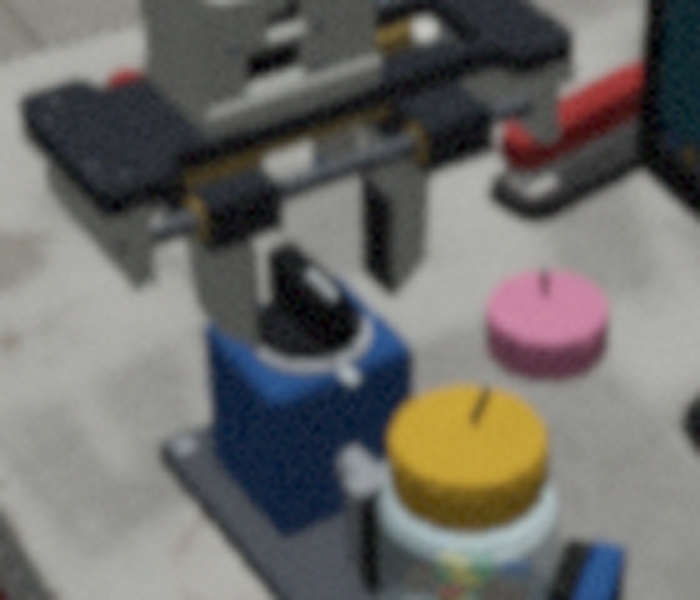

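The fingers straddle the knob bar (bar at about (310,290) in the crop) and clear its skirt. Closing.

Request:
{"method": "step_arm", "body": {"plan": [[1,0,0,0,0],[1,0,0,0,0],[1,0,0,0,0],[1,0,0,0,0],[1,0,0,0,0],[1,0,0,0,0],[1,0,0,0,0]], "grip_force": 40}}

```text
time: 3.15
tool_pos: [0.4638, 0.1009, 0.0966]
tool_rot: [-3.139, 0.0, 1.611]
contact_force: [-5.5, -1.7, 4.9]
opening: 0.0136
grip_force: 40.0
```

Request:
{"method": "step_arm", "body": {"plan": [[1,0,-0.001,0,0.12],[1,0,-0.001,0,0.24],[1,0,-0.001,0,0.36],[1,0,-0.001,0,0.48],[1,0,-0.001,0,0.6],[1,0,-0.001,0,0.72],[1,0,-0.001,0,0.84],[1,0,-0.001,0,0.96],[1,0,-0.001,0,1.08],[1,0,-0.001,0,1.2],[1,0,-0.001,0,1.3],[1,0,-0.001,0,1.3],[1,0,-0.001,0,1.3]]}}

```text
time: 4.78
tool_pos: [0.4626, 0.1017, 0.0966]
tool_rot: [-3.14, 0.002, 0.311]
contact_force: [-6.4, 3.5, 4.7]
opening: 0.0138
grip_force: 40.0
```

Run:
```python
from cell import *
from h import *
o=observe();print(o["tool_pos"],o["tool_rot"],o["opening"],np.round(o["contact_force"],1),np.round(o["torque"],2))
```

```text
[0.46257008 0.10172266 0.09662756] [-3.13953620e+00  2.24621789e-03  3.10604374e-01] 0.013781353666966607 [-6.4  3.5  4.7] [0.6  1.19 0.06]
```

Request:
{"method": "step_arm", "body": {"plan": [[1,0,0,0,0.04],[1,0,0,0,0.04],[1,0,0,0,0.04]]}}

```text
time: 5.15
tool_pos: [0.4626, 0.1017, 0.0966]
tool_rot: [-3.14, 0.002, 0.272]
contact_force: [-6.6, 3.4, 4.8]
opening: 0.0138
grip_force: 40.4
```

Run:
```python
from cell import *
from h import *
o=observe();print(o["tool_rot"],np.round(o["contact_force"],1),np.round(o["torque"],2))
```

```text
[-3.14001018e+00  2.36011873e-03  2.72169517e-01] [-6.6  3.4  4.8] [0.68 1.19 0.66]
```

Torque rose from 0.06 to 0.66 N m, so the knob is at its hard stop. Releasing and lifting.

Request:
{"method": "step_arm", "body": {"plan": [[1,0,0,0,-0.03],[-0.3,0,0,0,-0.03],[-0.3,0,0,0,-0.03],[-0.3,0,0,0,-0.03],[-0.3,0,0,0,-0.03],[-0.3,0,0,-0.03,-0.03],[-0.3,0,0,-0.06,-0.03],[-0.3,-0.1,0.0,-0.14,-0.03],[-0.3,-0.12,0.0,-0.14,-0.03],[-0.3,-0.12,0.0,-0.14,-0.03],[-0.3,-0.12,0.0,-0.14,-0.03]]}}

```text
time: 6.52
tool_pos: [0.3483, 0.0687, 0.2376]
tool_rot: [3.141, -0.003, 0.3]
contact_force: [0.8, -0.0, -0.7]
opening: 0.0597
grip_force: 0.0
```

Run:
```python
from cell import *
from h import *
o=observe();print(o["time"],o["tool_pos"],o["tool_rot"])
T=read_camera("top");S=read_camera("scene");np.savez("top1.npz",**T);np.savez("scene1.npz",**S)
a=T["img"][205:265,260:365];b=S["img"][220:325,225:340]
A=cv2.resize(a,None,fx=5,fy=5,interpolation=cv2.INTER_CUBIC);B=cv2.resize(b,None,fx=5,fy=5,interpolation=cv2.INTER_CUBIC)
B=B[:, :];im=np.zeros((600,800,3),np.uint8);im[:300,:525]=A
B=cv2.resize(b,(274,250),interpolation=cv2.INTER_CUBIC);im[:250,526:800]=B
im[300:600,:525]=cv2.resize(S["img"][235:295,255:360],None,fx=5,fy=5,interpolation=cv2.INTER_CUBIC)
cv2.imwrite("pics/after.png",im[:,:,::-1])
```

```text
6.525 [0.34825632 0.06866219 0.2376374 ] [ 3.14067304e+00 -2.95445664e-03  3.00089611e-01]
```

View pics/after.png

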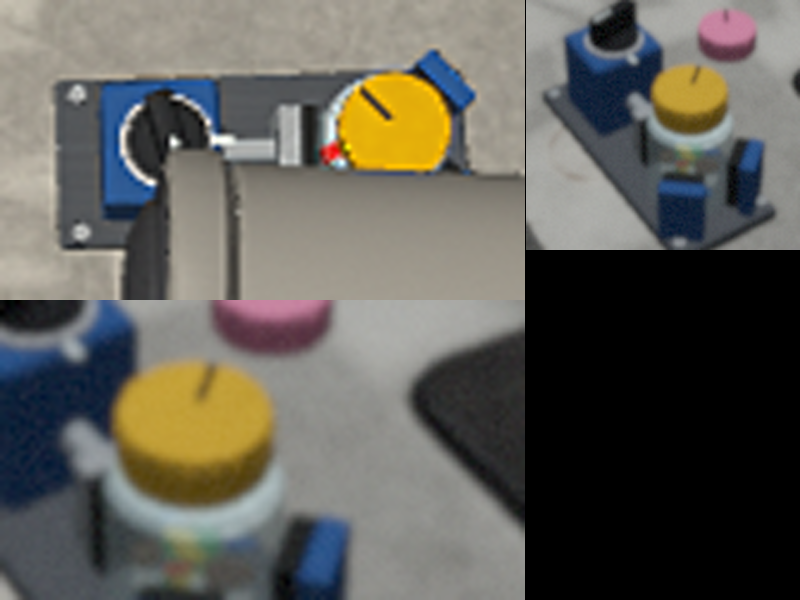

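The knob bar now points along x (at (170,135) in the left panel) and stays there, so it is clamped. The lid and red mark are in view at (394,122) and (332,153). Remeasuring the lid.

Run:
```python
from h import *
from cell import *
T=np.load("top1.npz");S=np.load("scene1.npz");R=np.round
for n,c,b in(("T",T,(320,210,358,250)),("S",S,(270,240,320,295))):
    P=cloud(c);hsv=cv2.cvtColor(c["img"],cv2.COLOR_RGB2HSV);m=cv2.inRange(hsv,(15,120,80),(35,255,255))>0
    k=np.zeros_like(m);k[b[1]:b[3],b[0]:b[2]]=1;m&=k&(P[...,2]>.111)&(P[...,2]<.122);q=P[m]
    (cx,cy),r=cv2.minEnclosingCircle(q[:,:2].astype(np.float32));lo,hi=np.percentile(q[:,:2],[1,99],axis=0)
    v,u=np.nonzero(m);print(n,len(q),"mid",R((lo+hi)/2,4),"span",R(hi-lo,4),"circ",R((cx,cy,r),4),"z",R(np.median(q[:,2]),4))
k=lambda u,v:(u/5+260-.4,v/5+205-.4); s=lambda u,v:(u/5+255-.4,(v-300)/5+235-.4)
a,b=ray(T,k(390,118),.114),ray(T,k(362,88),.114);d=b-a;print("T line",R(b,4),np.arctan2(d[1],d[0]))
a,b=ray(S,s(201,399),.114),ray(S,s(212,365),.114);d=b-a;print("S line",R(b,4),np.arctan2(d[1],d[0]))
print("lid c",R(ray(T,k(394,124),.114),4),R(ray(S,s(193,404),.114),4),"red",R(ray(T,k(332,153),.088),4))
```

```text
T 335 mid [ 0.472  -0.0081] span [0.0449 0.0512] circ [ 0.4697 -0.008   0.0272] z 0.1147
S 542 mid [ 0.4678 -0.0104] span [0.0501 0.0508] circ [ 0.4681 -0.01    0.0271] z 0.115
T line [0.4885 0.0077 0.114 ] 0.7478272089497172
S line [0.4876 0.0106 0.114 ] 0.8171169701254155
lid c [ 0.4709 -0.0078  0.114 ] [ 0.471 -0.004  0.114] red [0.4598 0.0193 0.088 ]
```

Run:
```python
from cell import *
from h import *
o=observe();print(go(o,(.468,-.0085,.15),.3))
```

```text
[0.0908 0.1091 0.0866 0.0004]
```

Request:
{"method": "step_arm", "body": {"plan": [[-1,0.03,0.04,0.02,0],[-1,0.06,0.075,0.04,0],[-1,0.091,0.109,0.07,0],[-1,0.091,0.109,0.087,0],[-1,0.091,0.109,0.087,0],[-1,0.091,0.109,0.087,0],[-1,0.091,0.109,0.087,0]]}}

```text
time: 7.5
tool_pos: [0.4679, -0.008, 0.1505]
tool_rot: [3.141, -0.002, 0.301]
contact_force: [-0.2, 0.7, 0.3]
opening: 0.0919
grip_force: 0.0
```

Run:
```python
from cell import *
from h import *
o=observe();print(o["tool_pos"],o["opening"],go(o,(.468,-.0085,.0925),.3))
```

```text
[ 0.46794262 -0.00804614  0.1505009 ] 0.0919137970502932 [-0.0001  0.0005  0.058   0.0014]
```

Request:
{"method": "step_arm", "body": {"plan": [[-1,0,0,0.03,0],[-1,0,0,0.05,0],[-1,0,0,0.058,0],[-1,0,0,0.058,0],[1,0,0,0.058,0],[1,0,0,0.058,0],[1,0,0,0.058,0],[1,0,0,0.058,0],[1,0,0,0.058,0],[1,0,0,0.058,0]], "grip_force": 8}}

```text
time: 8.75
tool_pos: [0.4678, -0.0086, 0.0919]
tool_rot: [3.141, -0.0, 0.301]
contact_force: [-0.1, -3.2, 1.9]
opening: 0.0541
grip_force: 8.0
```

Run:
```python
from cell import *
from h import *
o=observe();print(o["tool_pos"],o["tool_rot"],o["opening"],np.round(o["contact_force"],1),np.round(o["torque"],2))
c=read_camera("scene");crop(c,220,180,360,300,5,"pics/l1.png")
```

```text
[ 0.46776782 -0.00862336  0.09188819] [ 3.14101988e+00 -4.19543525e-04  3.00769688e-01] 0.05407797466403241 [-0.1 -3.2  1.9] [-0.56  0.14 -0.02]
```

View pics/l1.png

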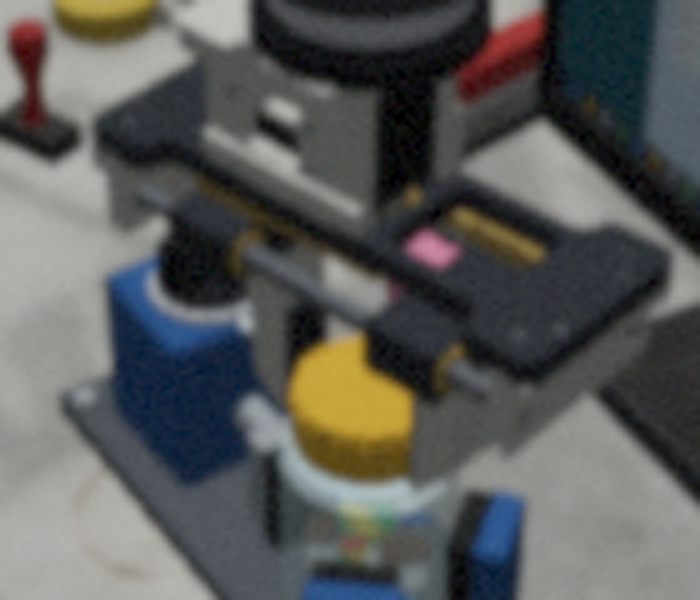

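The fingers are across the lid's diameter (opening 54.1 mm), tips just above the shoulder, and clear of the knob. Gripping hard, then unscrewing in stages.

Request:
{"method": "step_arm", "body": {"plan": [[1,0,-0.0005,0,0],[1,0,-0.0005,0,0],[1,0,-0.0005,0,0],[1,0,-0.0005,0,-0.08],[1,0,-0.0005,0,-0.16],[1,0,-0.0005,0,-0.24],[1,0,-0.0005,0,-0.32],[1,0,-0.0005,0,-0.4],[1,0,-0.0005,0,-0.4],[1,0,-0.0005,0,-0.4]], "grip_force": 56}}

```text
time: 10.05
tool_pos: [0.4677, -0.008, 0.0919]
tool_rot: [3.141, -0.0, 0.7]
contact_force: [0.6, -3.6, 1.9]
opening: 0.0529
grip_force: 56.0
```

```bash
cat > s.py <<'E'
from cell import *
from h import *
o=observe();print(o["time"],np.round(o["tool_pos"],4),np.round(o["tool_rot"],3),o["opening"],np.round(o["contact_force"],1),np.round(o["torque"],2))
E
python3 s.py
```

```text
10.05 [ 0.4677 -0.008   0.0919] [ 3.141 -0.     0.7  ] 0.05292331807288497 [ 0.6 -3.6  1.9] [-0.62 -0.01  0.18]
```

Request:
{"method": "step_arm", "body": {"plan": [[1,0,0,0,-0.07],[1,0,0,0,-0.14],[1,0,0,0,-0.21],[1,0,0,0,-0.28],[1,0,0,0,-0.28]]}}

```text
time: 10.68
tool_pos: [0.4676, -0.0077, 0.0921]
tool_rot: [3.141, -0.0, 0.98]
contact_force: [0.1, -2.0, 5.5]
opening: 0.0532
grip_force: 56.0
```

```bash
python3 s.py
python3 - <<'E'
from cell import *
from h import *
T=read_camera("top");S=read_camera("scene")
im=np.zeros((600,800,3),np.uint8)
im[:,:400]=cv2.resize(T["img"][205:265,315:355],(400,600),interpolation=cv2.INTER_CUBIC)
im[:,400:]=cv2.resize(S["img"][235:295,270:310],(400,600),interpolation=cv2.INTER_CUBIC)
cv2.imwrite("pics/t2.png",im[:,:,::-1])
E
```

```text
10.675 [ 0.4676 -0.0077  0.0921] [ 3.141 -0.     0.98 ] 0.05324413027727356 [ 0.1 -2.   5.5] [-0.42  0.08  0.09]
```

View pics/t2.png

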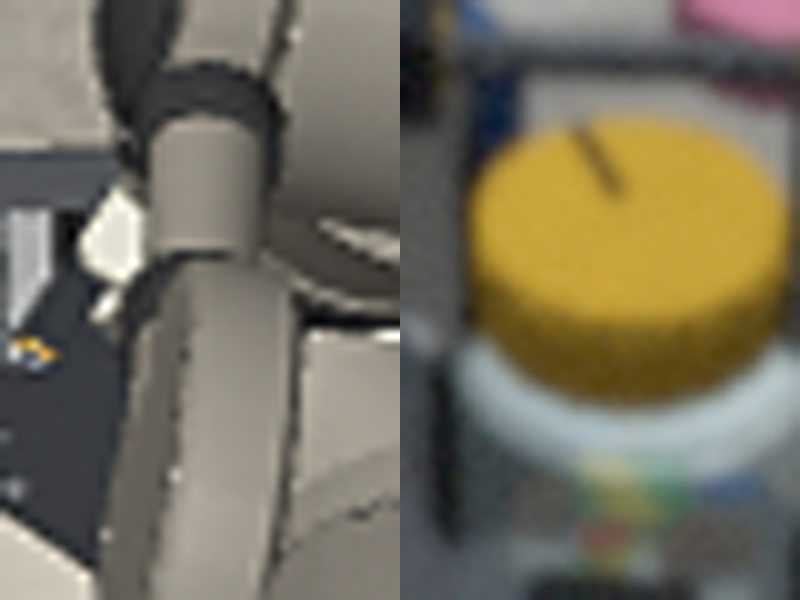

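The lid's line has turned with the hand: it now runs from (620,190) to (578,125) in the right panel, and the jar has not visibly moved. Fz is starting to rise, so I continue in small steps.

Request:
{"method": "step_arm", "body": {"plan": [[1,0,0,0,-0.04],[1,0,0,0,-0.08],[1,0,0,0,-0.08]]}}

```text
time: 11.15
tool_pos: [0.4676, -0.0076, 0.0924]
tool_rot: [3.141, -0.001, 1.06]
contact_force: [-2.2, -1.8, 9.4]
opening: 0.0531
grip_force: 56.0
```

```bash
python3 s.py
```

```text
11.15 [ 0.4676 -0.0076  0.0924] [ 3.141e+00 -1.000e-03  1.060e+00] 0.053147973858606014 [-2.2 -1.8  9.4] [-0.36  0.27 -0.07]
```

Request:
{"method": "step_arm", "body": {"plan": [[1,0,0,0,-0.04],[1,0,0,0,-0.08],[1,0,0,0,-0.08]]}}

```text
time: 11.52
tool_pos: [0.4676, -0.0076, 0.0928]
tool_rot: [3.141, -0.001, 1.14]
contact_force: [-3.6, 0.4, 12.1]
opening: 0.0532
grip_force: 56.0
```

```bash
python3 s.py
```

```text
11.525 [ 0.4676 -0.0076  0.0928] [ 3.141e+00 -1.000e-03  1.140e+00] 0.05319534385761622 [-3.6  0.4 12.1] [-0.24  0.47 -0.11]
```

Request:
{"method": "step_arm", "body": {"plan": [[1,0,0,0,-0.03],[1,0,0,0,-0.06],[1,0,0,0,-0.06]]}}

```text
time: 11.9
tool_pos: [0.4678, -0.0077, 0.0935]
tool_rot: [3.14, -0.001, 1.2]
contact_force: [-4.1, -0.8, 19.1]
opening: 0.0536
grip_force: 56.0
```

```bash
python3 s.py
```

```text
11.9 [ 0.4678 -0.0077  0.0935] [ 3.14e+00 -1.00e-03  1.20e+00] 0.05356257333760243 [-4.1 -0.8 19.1] [-0.34  0.83  0.1 ]
```

Request:
{"method": "step_arm", "body": {"plan": [[1,0,0,0,-0.05],[1,0,0,0,-0.05]]}}

```text
time: 12.15
tool_pos: [0.4681, -0.0077, 0.0935]
tool_rot: [3.139, -0.001, 1.25]
contact_force: [-4.1, -0.7, 18.1]
opening: 0.0532
grip_force: 56.0
```

```bash
python3 s.py
python3 - <<'E'
from cell import *
from h import *
S=read_camera("scene")
im=np.zeros((600,400,3),np.uint8)
im=cv2.resize(S["img"][235:295,270:310],(400,600),interpolation=cv2.INTER_CUBIC)
cv2.imwrite("pics/t3.png",im[:,:,::-1])
E
```

```text
12.15 [ 0.4681 -0.0077  0.0935] [ 3.139e+00 -1.000e-03  1.250e+00] 0.053188150809424385 [-4.1 -0.7 18.1] [-0.28  0.67  0.02]
```

View pics/t3.png

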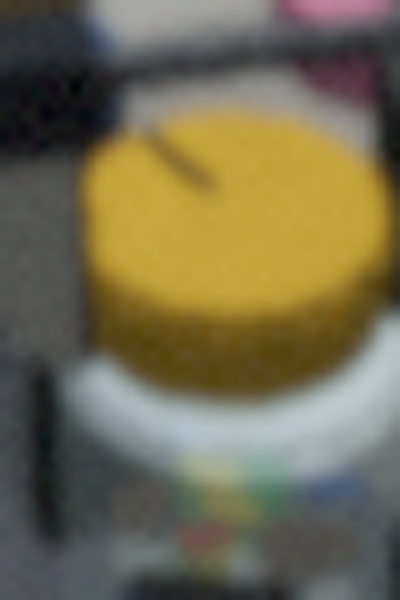

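Fz has levelled off at about 18 N and the torque is near zero. The line, from (210,185) to (150,130), points at about the red mark's bearing. Next is a gentle lift test.

Request:
{"method": "step_arm", "body": {"plan": [[1,0,0,-0.001,0],[1,0,0,-0.002,0],[1,0,0,-0.002,0]]}}

```text
time: 12.58
tool_pos: [0.4675, -0.0078, 0.0936]
tool_rot: [3.142, -0.0, 1.25]
contact_force: [1.3, -1.3, 1.6]
opening: 0.053
grip_force: 56.0
```

```bash
python3 s.py
```

```text
12.575 [ 0.4675 -0.0078  0.0936] [ 3.142 -0.     1.25 ] 0.052959618913950665 [ 1.3 -1.3  1.6] [-0.27 -0.18  0.01]
```

Request:
{"method": "step_arm", "body": {"plan": [[1,0,0,-0.001,0],[1,0,0,-0.002,0],[1,0,0,-0.002,0]]}}

```text
time: 12.95
tool_pos: [0.4672, -0.0079, 0.0956]
tool_rot: [-3.141, 0.0, 1.251]
contact_force: [2.3, -3.1, -1.0]
opening: 0.0536
grip_force: 56.0
```

```bash
python3 s.py
```

```text
12.95 [ 0.4672 -0.0079  0.0956] [-3.141  0.     1.251] 0.05357128988125553 [ 2.3 -3.1 -1. ] [-0.57 -0.18 -0.04]
```

Free: only about the lid's own weight is left. Lifting straight up.

Request:
{"method": "step_arm", "body": {"plan": [[1,0,0,-0.005,0],[1,0,0,-0.01,0],[1,0,0,-0.015,0],[1,0,0,-0.02,0],[1,0,0,-0.025,0],[1,0,0,-0.03,0],[1,0,0,-0.0325,0],[1,0,0,-0.0325,0],[1,0,0,-0.0325,0],[1,0,0,-0.0325,0]]}}

```text
time: 14.2
tool_pos: [0.4673, -0.0078, 0.128]
tool_rot: [-3.141, -0.0, 1.251]
contact_force: [-0.1, -0.1, 0.1]
opening: 0.0533
grip_force: 56.0
```

```bash
python3 s.py
python3 - <<'E'
from cell import *
from h import *
S=read_camera("scene");T=read_camera("top")
im=np.zeros((600,800,3),np.uint8)
im=cv2.resize(S["img"][215:320,240:340],(570,600),interpolation=cv2.INTER_CUBIC)
cv2.imwrite("pics/t4.png",im[:,:,::-1])
P=cloud(S);hsv=cv2.cvtColor(S["img"],cv2.COLOR_RGB2HSV);m=cv2.inRange(hsv,(15,120,60),(35,255,255))>0
m[:,:265]=0;m[:,325:]=0;m[:210]=0;m[300:]=0;q=P[m];q=q[(q[:,2]>.1)&(q[:,2]<.17)]
print(len(q),np.round(np.percentile(q[:,2],[1,5,50,95,99]),4));t=q[q[:,2]>.146];print(np.round(t.mean(0),4),np.round(t.min(0),3),np.round(t.max(0),3))
A=np.c_[t[:,:2],np.ones(len(t))];print("slope",np.linalg.lstsq(A,t[:,2],rcond=None)[0])
E
```

```text
14.2 [ 0.4673 -0.0078  0.128 ] [-3.141 -0.     1.251] 0.053273295203469295 [-0.1 -0.1  0.1] [-0.12  0.09 -0.02]
754 [0.1338 0.1367 0.1507 0.1526 0.1593]
[ 0.4658 -0.0114  0.1511] [ 0.437 -0.035  0.146] [0.495 0.018 0.168]
slope [-0.01125704  0.03108974  0.15673634]
```

View pics/t4.png

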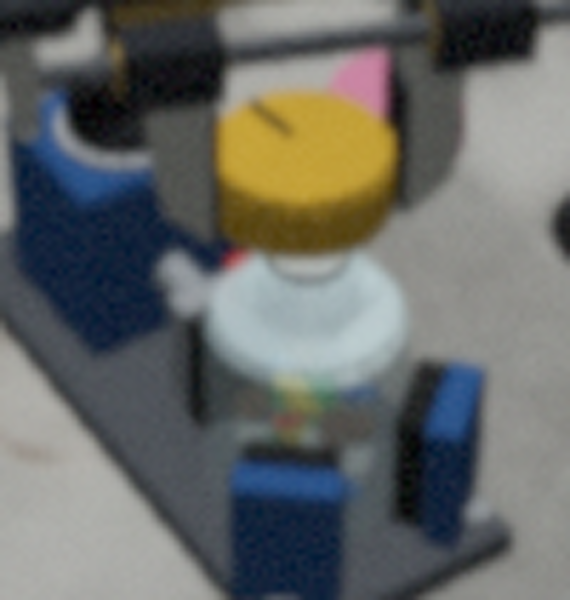

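The lid is held level about 2 cm above the jar's mouth: its lower edge is at about (300,245) in the crop, and its top measures 0.150 m after correcting the camera bias. The jar stays in the clamp, with its red mark at (235,260). I let it settle, then hand in.

Request:
{"method": "step_arm", "body": {"plan": [[1,0,0,0,0],[1,0,0,0,0],[1,0,0,0,0],[1,0,0,0,0]]}}

```text
time: 14.8
tool_pos: [0.4674, -0.0078, 0.1282]
tool_rot: [3.142, -0.0, 1.251]
contact_force: [1.1, -0.4, -0.3]
opening: 0.0531
grip_force: 56.0
```

```bash
python3 s.py; python3 -c "
from cell import *
print(hand_in())"
```

```text
14.8 [ 0.4674 -0.0078  0.1282] [ 3.142 -0.     1.251] 0.05305315309047893 [ 1.1 -0.4 -0.3] [-0.1   0.05  0.02]
the job is handed in; nothing more can be done
None
```

The job is handed in at 14.8 s (no verdict was returned): the knob is turned to its stop and holds, and the yellow lid is unscrewed and held level about 2 cm above the mouth of the still-clamped jar.

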